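# Hold the scanner cover just under its balance point

### The arm

A 6-joint arm with a two-finger parallel gripper is mounted at the origin on the work surface. World frame = base frame: x ahead of the robot, y to its left, z up, the work surface at z = 0. Lengths are in m, angles in degrees, forces in N, time in s.
With the tool pointing down it reaches from about 0.325 to 0.85 m from the base axis. Payload 15.5 kg.
Tool frame: the origin (TCP) lies midway between the tips of the shut fingers; the grasp point (between the pads) lies 19 mm behind it; z points along the fingers, y is the line along which they close (so a half turn about z gives the same grasp; the last joint's range is limited). The gripper opens to 91 mm and grips with 3 to 60 N. Pads are 32 mm wide; open, the fingers measure 118 mm over their backs; the gripper's body (76 mm by 178 mm) begins 60 mm behind the grasp point.
Start: joints at [-71.305, 28.281, 77.091, -0, 74.628, -5.472], TCP at [0.256, -0.57, 0.214] pointing down, gripper open.
Joint ranges: [-166.48, 166.48], [-47.26, 123.95], [12.59, 153.08], [-70.14, 250.14], [6.76, 159.57], [-176.63, 176.63]. Speed limits (degrees/s): [108.29, 108.29, 147.25, 172.46, 172.46, 172.46].

### API

Orientations are given as a 3x3 rotation matrix whose columns are the frame's x, y, z axes.
In Python, from bench import ctrl gives the robot as it stands. The module is installed in compiled form; this text tells all that it offers. Calls block until the motion is done:
- ctrl.goto(position, orientation): joint-space move of the TCP to a pose.
- ctrl.move_l(position, vel=0.15, ori=None, contact_N=None): straight line of the TCP; ori=None keeps the orientation; vel is the mean speed in m/s. With contact_N (N) it stops when the force on the tool has changed by that much, and returns True; else False.
- ctrl.movej(angles): joint-space move.
- ctrl.command_gripper(opening): opening from 0.0 (shut) to 1.0 (fully open); the grip force is fixed at half the most; returns when the fingers have stopped.
- ctrl.sleep(seconds).
- ctrl.ik(position, orientation): joint angles nearest the present ones, or None.
- ctrl.read_camera(name): name is "scene" or "top" or "wrist"; returns the picture (384x512x3 uint8, blue, green, red); there is no depth.
- ctrl.camera_params(name): a dict with "fx", "fy", "cx", "cy" (pixels), "pose" (4x4, takes a point from camera to world coordinates); the wrist camera has in their place "T_tool_cam" (4x4, takes a point from camera to tool coordinates, whose origin is the TCP and whose axes are the flange's). Camera axes: x right, y up, looking along -z (the intrinsics and any distortion apply to the point x, -y, -z); pixel columns grow to the right and rows downward; lengths in m; the calibration is good to about 2 mm. A picture is of the moment at which its call begins: read the wrist's pose just before it. camera_params takes no time and is no camera call.
A pose or a line that the arm cannot do raises ctrl.MotionError and nothing moves.
- ctrl.sign_off(): hands the job in; it is judged then, once.
Readings, each from a call of its own:
- ctrl.current_t(): time.
- ctrl.current_q(): joint angles.
- ctrl.current_dq(): joint speeds.
- ctrl.current_effort(): joint torques, N m.
- ctrl.current_tool_pos(): TCP position.
- ctrl.current_eef_rot(): TCP orientation.
- ctrl.current_contact_force(): force on the tool from outside, world axes, zero at the start.
- ctrl.current_wrist_torque(): the same for the moment, N m.
- ctrl.current_grip_width(): opening from 0.0 (shut) to 1.0 (fully open).
- ctrl.current_grasp_force(): force on a finger pad.
Only numpy, scipy, OpenCV 4.12 (cv2) and the standard library are available. Lean on these libraries where they do the work, as an engineer would, in place of code of your own. Each camera call takes 0.05 s, during which the arm holds its last target. There are 200 camera calls.

### The job

I am about to trim the hinge springs of the flatbed evidence scanner and need both hands at the adjusters. Take its cover by the bow handle and raise it gently, under control, to about ten degrees past its balance point so that the springs take over, then ease it back and hold it still about five degrees below the balance point, where on its own it would fall shut. Do not let it fly up or slam, leave the things around it where they are, and finish while still holding the cover there by the handle.

Things in the scene. Friction and masses are not known exactly. Their poses are not given: they have to be found in the camera images.
- scanner: The flatbed scanner's grey base, a box 340 x 400 x 92 mm fixed on the bench; origin on its underside, x towards its rear (roughly away from the robot), z up. Its cover, an off-white shell 290 x 400 x 30 mm (top 124 mm above the bench when shut), swings on two coil-spring hinges along the rear. Front edge of the cover: 152 mm in front of (-x) the origin.
- bow_handle: Dark steel bow handle on the cover, near its front edge; origin in the middle of its bar. Bar: round, 14 mm thick, along its y, 96 mm clear between the legs, 42 mm (centre) above the cover's top; level and 167 mm above the bench when shut. It turns with the cover: x points to the hinge, z square to the cover. The bar may turn in the fingers: the gripper can keep pointing straight down.
- cover_hinge (a point): Point on the cover's hinge axis, half-way along it, 109 mm above the bench, fixed to the scanner. y is the hinge axis, x points level to the scanner's rear (away from the handle), z up. With the cover shut the handle bar lies 270 mm in front of (-x) and 57 mm above this axis; opening turns it about this axis.
- cover (a joint): Opening angle of the 1.8 kg cover, rad: 0 shut (its start), grows as the handle side rises, end stop 1.2. Balance point 0.56 (32 degrees): below it the cover sinks shut by itself, above it its springs swing it up by themselves. Push at the handle: 1.2 N lift when shut, nil at balance, 0.4 N at 0.1 rad to either side; hardly any friction. Gentle is slower than 0.8 rad/s (handle 0.2 m/s).
- screwdriver_mid (a point): Bystander: screwdriver 190 mm long lying on the bench near the scanner, along this point's x axis; point at its middle.
- jar_mid (a point): Bystander: amber glass specimen jar, 54 mm across and 75 mm tall, standing near the scanner; point at its centre.
- hinge_cap_mid (a point): Bystander: grey plastic hinge cap, a channel 45 x 85 x 34 mm standing near the scanner; point at its centre.
- loupe_mid (a point): Bystander: dark folding stand magnifier 55 x 55 x 63 mm standing near the scanner; point at its centre.

How it is judged:
By the outcome, as a careful person would: the job done as asked, in the order asked, and still so for the second after the job is handed in, while the arm keeps its last pose, push and grip.
It also fails if it takes over 38 s, if anything falls off the work surface, if the arm or the gripper's body presses on something with over 40 N, if the wrist force passes 120 N, or if a joint passes its speed limit or range.

## Working session

There is one attempt and no reset: what is moved stays moved. The work goes in short steps, each a Python script; the robot and the scene stay as the last script left them, time stands still between calls to the robot, and variables do not carry over. Pictures are saved under pics/ and viewed, at most 10 in all, crops included, and the job is handed in when it is done.

```bash
mkdir -p pics; python3 - <<'E'
from bench import ctrl
import cv2
for n in("scene","top"):
    cv2.imwrite(f"pics/{n}0.png",ctrl.read_camera(n)); p=ctrl.camera_params(n); print(n,p)
print(ctrl.camera_params("wrist"),ctrl.current_eef_rot(),ctrl.current_t())
E
```

```text
scene {'fx': 352.0994621314243, 'fy': 352.0994621314243, 'cx': 256.3818747118184, 'cy': 196.16601119147748, 'pose': array([[-0.12066353, -0.75628397,  0.64302011,  1.3290003 ],
       [ 0.99255708, -0.08117801,  0.09077759,  0.14613804],
       [-0.01645454,  0.64918771,  0.76045024,  1.01121374],
       [ 0.        ,  0.        ,  0.        ,  1.        ]])}
top {'fx': 359.1992705886584, 'fy': 359.1992705886584, 'cx': 246.172669160742, 'cy': 189.81809348237198, 'pose': array([[-0.0236693 ,  0.99098466, -0.13186798,  0.44512311],
       [-0.99970837, -0.02283023,  0.00787148,  0.04852237],
       [ 0.00478994,  0.13201584,  0.99123603,  1.02851061],
       [ 0.        ,  0.        ,  0.        ,  1.        ]])}
{'fx': 287.9861539896962, 'fy': 287.9861539896962, 'cx': 260.3923917378993, 'cy': 187.85982799793538, 'T_tool_cam': array([[-1.18069807e-03,  9.69660648e-01,  2.44452108e-01,
         6.74366013e-02],
       [ 9.99998833e-01,  1.38175297e-03, -6.50985545e-04,
        -6.25181991e-04],
       [-9.69007491e-04,  2.44451054e-01, -9.69661149e-01,
        -1.70072975e-01],
       [ 0.00000000e+00,  0.00000000e+00,  0.00000000e+00,
         1.00000000e+00]])} [[ 9.12359460e-01  4.09389903e-01 -3.52006128e-04]
 [ 4.09390043e-01 -9.12358899e-01  1.01572817e-03]
 [ 9.46729324e-05 -1.07081701e-03 -9.99999422e-01]] 0.1
```

View pics/top0.png

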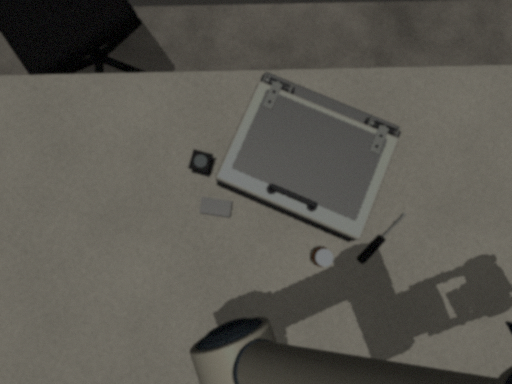

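View pics/scene0.png

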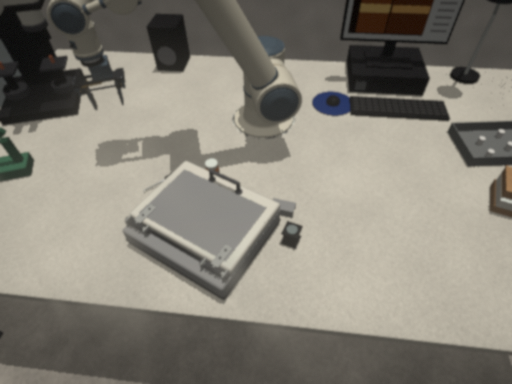

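The top view shows the scanner, with the handle bar running from about (272,188) to (312,205). The loupe is at (202,162), the cap at (217,207), the jar at (323,257) and the screwdriver around (380,240). I'll compute the handle pose and take a closer look.

```bash
cat > h.py <<'E'
import numpy as np, cv2
from bench import ctrl
def ray(p,P,uv,z):
    d=P[:3,:3]@np.array([(uv[0]-p["cx"])/p["fx"],-(uv[1]-p["cy"])/p["fy"],-1]); o=P[:3,3]
    return o+d*(z-o[2])/d[2]
def top(uv,z): p=ctrl.camera_params("top"); return ray(p,p["pose"],uv,z)
def scene(uv,z): p=ctrl.camera_params("scene"); return ray(p,p["pose"],uv,z)
E
python3 - <<'E'
from h import *
im=cv2.imread("pics/top0.png")[60:260,180:420]
im=cv2.convertScaleAbs(im,alpha=1.7)
cv2.imwrite("pics/topc.png",cv2.resize(im,None,fx=3,fy=3,interpolation=cv2.INTER_CUBIC))
np.set_printoptions(precision=4,suppress=True)
a,b=top((272,188),.167),top((312,205),.167);print(a,b,(a+b)/2,np.degrees(np.arctan2(*(a-b)[1::-1])))
for n,u,z in(("loupe",(202,162),.03),("cap",(217,207),.034),("jar",(323,257),.075),("sd",(362,258),.01),("sd2",(403,214),.01)):print(n,top(u,z))
print(scene((210,177),.167),scene((240,189),.167))
E
```

```text
[ 0.5627 -0.021   0.167 ] [ 0.5192 -0.1159  0.167 ] [ 0.541  -0.0684  0.167 ] 65.3770153093512
loupe [0.6603 0.1638 0.03  ]
cap [0.5312 0.1227 0.034 ]
jar [ 0.3901 -0.1557  0.075 ]
sd [ 0.381  -0.2786  0.01  ]
sd2 [ 0.5011 -0.4034  0.01  ]
[ 0.5486 -0.1177  0.167 ] [ 0.5907 -0.0106  0.167 ]
```

View pics/topc.png

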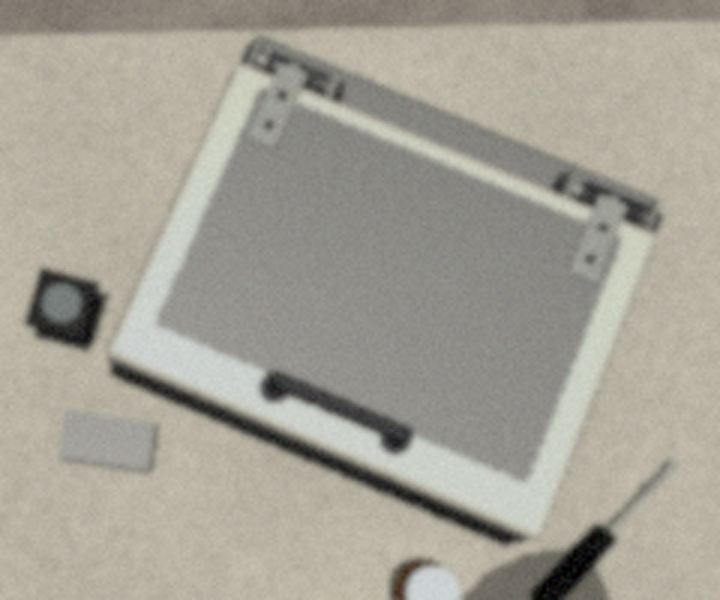

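```bash
cat >> h.py <<'E'
np.set_printoptions(precision=4,suppress=True)
def R(yaw):  # scanner x axis at yaw; tool y along it, pointing down
    y=np.array([np.cos(yaw),np.sin(yaw),0]); z=np.array([0,0,-1.]); return np.column_stack([np.cross(y,z),y,z])
E
python3 - <<'E'
from h import *
a,b=top((218.3,178.3),.124),top((358.3,237.3),.124); d=a-b; yw=np.arctan2(d[1],d[0])-np.pi/2
m=(top((273.3,185.7),.167)+top((315,204),.167))/2
print(np.degrees(yw),np.linalg.norm(d),m,a,b)
for y in(yw,yw+np.pi): print(ctrl.ik([m[0],m[1],.27],R(y)))
ctrl.goto([m[0],m[1],.27],R(yw)); ctrl.sleep(.2)
T=np.eye(4);T[:3,:3]=ctrl.current_eef_rot();T[:3,3]=ctrl.current_tool_pos()
cv2.imwrite("pics/w1.png",ctrl.read_camera("wrist")); np.save("T1.npy",T); print(T,ctrl.current_t(),ctrl.current_q())
E
```

```text
-24.356255712536193 0.3817726438845904 [ 0.5449 -0.0738  0.167 ] [0.5967 0.1117 0.124 ] [ 0.4393 -0.2361  0.124 ]
[-13.9353  19.2116  83.157   -0.      77.6314  10.4209]
[ -13.9353   19.2116   83.157    -0.       77.6314 -169.5791]
[[ 0.4133  0.9106 -0.0002  0.5448]
 [ 0.9106 -0.4133 -0.     -0.0744]
 [-0.0001 -0.0002 -1.      0.2699]
 [ 0.      0.      0.      1.    ]] 2.425 [-13.9784  19.2214  83.1548  -0.0016  77.6288  10.4187]
```

View pics/w1.png

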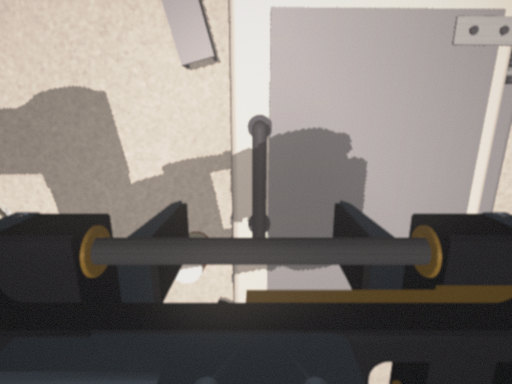

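The wrist view shows the bar vertical in the image, so it is square to the closing line. The leg tops are near (260,126) and (258,222), and it is centred between the fingers.

```bash
python3 - <<'E'
from h import *
T=np.load("T1.npy");p=ctrl.camera_params("wrist");P=T@p["T_tool_cam"]
a,b=ray(p,P,(260,126),.167),ray(p,P,(258.5,222),.167)
m=(a+b)/2; print(a,b,np.linalg.norm(a-b),m,"tool frame:",T[:3,:3].T@(m-T[:3,3]),np.degrees(np.arctan2(*(a-b)[1::-1]))-90)
E
```

```text
[ 0.5676 -0.0207  0.167 ] [ 0.527  -0.1062  0.167 ] 0.09466426566256018 [ 0.5473 -0.0634  0.167 ] tool frame: [ 0.011  -0.0022  0.1029] -25.41164271154979
```

```bash
python3 - <<'E'
from h import *
yw=np.radians(-24.7); g=np.array([.5448,-.0744])+.003*np.array([.41,.91])-.0017*np.array([.91,-.41])
print(ctrl.move_l([g[0],g[1],.149],vel=.12,ori=R(yw),contact_N=8)); print(ctrl.current_tool_pos(),ctrl.current_contact_force())
cv2.imwrite("pics/w2.png",ctrl.read_camera("wrist"))
ctrl.command_gripper(0.0); ctrl.sleep(.2)
print(ctrl.current_tool_pos(),ctrl.current_contact_force(),ctrl.current_grip_width()*91,ctrl.current_grasp_force(),ctrl.current_t())
cv2.imwrite("pics/s2.png",ctrl.read_camera("scene"))
E
```

```text
False
[ 0.5449 -0.0711  0.1496] [0.2979 1.2816 0.6198]
[ 0.5446 -0.0711  0.149 ] [ 1.4461 -0.8145 -1.5179] 13.613620682947946 29.99969244003296 5.0
```

View pics/w2.png

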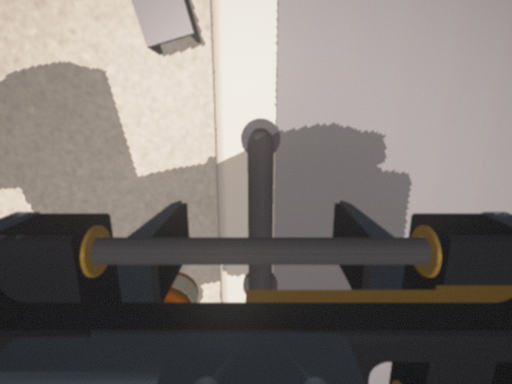

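The fingers closed to 13.6 mm, so the bar is held midway between its legs. Next I'll raise it along the arc, with a force guard.

```bash
cat >> h.py <<'E'
yw=np.radians(-24.7); u=np.array([np.cos(yw),np.sin(yw),0]); p0=np.array([.5446,-.0711,.149])
def pos(f):
    c,s=np.cos(f),np.sin(f); return p0+u*(-.27*c+.057*s+.27)+np.array([0,0,.27*s+.057*c-.057])
def ang():
    d=ctrl.current_tool_pos()-p0; return (np.arctan2(.057+d[2],.27-d@u)-np.arctan2(.057,.27))
def run(f0,f1,n,vel):
    for f in np.linspace(f0,f1,n+1)[1:]:
        ctrl.move_l(pos(f),vel=vel,ori=R(yw)); F=np.array(ctrl.current_contact_force())
        print(round(f,3),round(ang(),3),F,round(ctrl.current_grip_width()*91,1),round(ctrl.current_t(),2))
        if np.linalg.norm(F)>18: print("STOP"); break
E
python3 - <<'E'
from h import *
run(0,.4,5,.05)
cv2.imwrite("pics/s3.png",ctrl.read_camera("scene"))
E
```

```text
0.08 0.08 [ 1.1899  0.3218 -1.1476] 13.4 5.64
0.16 0.16 [-2.8708  2.8325 -0.3041] 13.3 6.23
0.24 0.24 [-6.3984  4.1059  1.9342] 13.2 6.83
0.32 0.319 [-9.0254  5.2472  5.0126] 13.3 7.42
0.4 0.399 [-13.218    6.0579   7.7959] 13.3 8.01
```

View pics/s3.png

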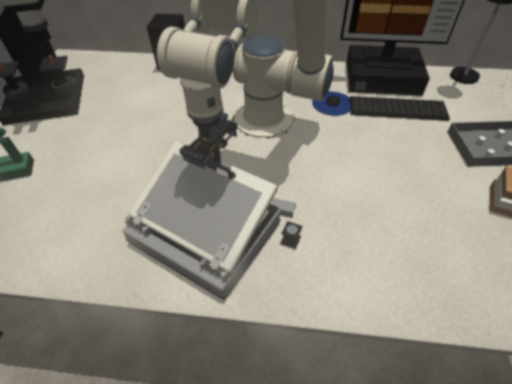

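The lid is open at about 0.4 rad and the bystanders are undisturbed. A radial force of about 16 N is building, because my arc lies slightly inside the true one. I'll add a radial correction from the measured force.

```bash
cat >> h.py <<'E'
A0=np.arctan2(.057,.27)
def rad(f): return -u*np.cos(f+A0)+np.array([0,0,np.sin(f+A0)])
def run2(f0,f1,n,vel,r,k=6e-5):
    for f in np.linspace(f0,f1,n+1)[1:]:
        r+=k*(np.array(ctrl.current_contact_force())@rad(f))
        ctrl.move_l(pos(f)+r*rad(f),vel=vel,ori=R(yw)); F=np.array(ctrl.current_contact_force())
        print(round(f,3),round(ang(),3),"r",round(r*1e3,2),F,"Frad",round(F@rad(f),1),round(ctrl.current_grip_width()*91,1),round(ctrl.current_t(),2))
        if np.linalg.norm(F)>22: print("STOP"); break
    return r
E
python3 - <<'E'
from h import *
r=run2(.4,.4,1,.02,0.)
r=run2(.4,.4,1,.02,r)
r=run2(.4,.52,3,.04,r)
E
```

```text
0.4 0.401 r 1.01 [-6.4324  4.1176  3.5141] Frad 8.2 13.3 8.31
0.4 0.401 r 1.5 [-2.3025  0.7077 -0.4289] Frad 1.7 13.5 8.56
0.44 0.442 r 1.6 [-4.738   1.403   1.3307] Frad 4.7 13.3 8.98
0.48 0.482 r 1.88 [-4.5089  0.4335  2.1162] Frad 4.6 13.3 9.41
0.52 0.523 r 2.16 [-6.0241 -0.1963  2.176 ] Frad 5.5 13.1 9.83
```

```bash
python3 - <<'E'
from h import *
r=run2(.52,.735,5,.04,.00216)
ctrl.sleep(.3); F=np.array(ctrl.current_contact_force());print(F)
cv2.imwrite("pics/s4.png",ctrl.read_camera("scene")); im=ctrl.read_camera("top"); cv2.imwrite("pics/t4.png",im)
cv2.imwrite("pics/t4c.png",cv2.resize(cv2.convertScaleAbs(im[60:260,180:420],alpha=1.7),None,fx=3,fy=3,interpolation=cv2.INTER_CUBIC))
E
```

```text
0.563 0.565 r 2.48 [-4.72   -1.0133  3.2075] Frad 5.0 12.9 10.28
0.606 0.608 r 2.78 [-5.2681 -1.2418  3.0683] Frad 5.2 13.6 10.73
0.649 0.65 r 3.09 [-3.9805 -3.5847  2.3686] Frad 3.2 13.2 11.18
0.692 0.691 r 3.28 [-3.5807 -3.1552  0.6373] Frad 1.7 13.5 11.63
0.735 0.734 r 3.38 [-2.5509 -4.2851  1.1861] Frad 1.3 13.4 12.08
[-3.5009 -4.6397  1.041 ]
```

View pics/s4.png

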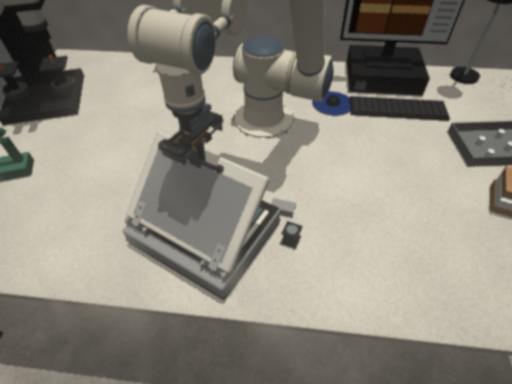

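View pics/t4c.png

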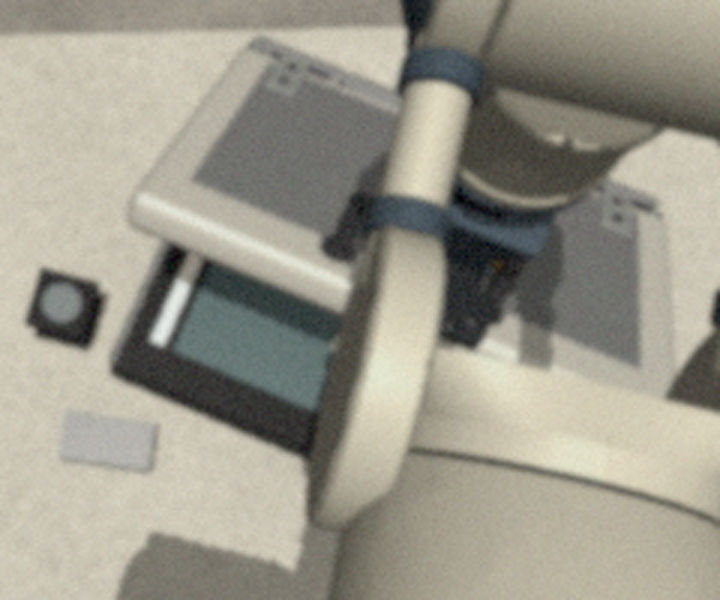

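```bash
python3 - <<'E'
from h import *
h=p0@u+.27; a=np.array([.5967,.1117,.124]); a2=np.array([.4393,-.2361,.124])
def px(n,X):
    p=ctrl.camera_params(n); c=np.linalg.inv(p["pose"])@np.r_[X,1]; return np.array([p["cx"]-p["fx"]*c[0]/c[2],p["cy"]+p["fy"]*c[1]/c[2]])
print(h-a@u,h-a2@u)
for f in (0,.66,.70,.735,.77,.81):
    o=[]
    for q in(a,a2):
        d=q@u-h; z=.015; c,s=np.cos(f),np.sin(f)
        X=q+u*(d*c+z*s-d); X[2]=.109+z*c-d*s
        o+=[px("top",X),px("scene",X)]
    print(f,*o)
E
```

```text
0.29905282504169456 0.2967178439163861
0 [218.3019 178.3065] [277.4641 202.0959] [358.3033 237.288 ] [185.6474 161.0166]
0.66 [226.1088 132.7081] [266.5424 177.8382] [398.5536 204.5955] [161.5905 133.3888]
0.7 [227.4556 127.9919] [265.072  177.4147] [401.7841 200.5838] [159.25   132.5726]
0.735 [228.7203 123.6979] [263.7027 177.1707] [404.6586 196.886 ] [157.1199 131.9639]
0.77 [230.0646 119.2542] [262.2554 177.0492] [407.5718 193.0173] [154.9142 131.4572]
0.81 [231.697  114.0013] [260.5057 177.0652] [410.9406 188.3934] [152.3021 131.0076]
```

The top view puts the raised corner at row 124, against 123.7 predicted for 0.735 rad, so the angle is confirmed at about 10° past balance. Now I'll ease it back.

```bash
python3 - <<'E'
from h import *
r=run2(.735,.4727,6,.04,.00338)
r=run2(.4727,.4727,1,.02,r)
ctrl.sleep(.6); print(ang(),ctrl.current_contact_force(),ctrl.current_grasp_force(),np.abs(ctrl.current_dq()).max(),ctrl.current_t())
im=ctrl.read_camera("top")
cv2.imwrite("pics/t5c.png",cv2.resize(cv2.convertScaleAbs(im[60:260,180:420],alpha=1.7),None,fx=3,fy=3,interpolation=cv2.INTER_CUBIC))
h=p0@u+.27
p=ctrl.camera_params("top")
for f in (.43,.4727,.51):
    q=np.array([.5967,.1117,.124]);d=q@u-h; c,s=np.cos(f),np.sin(f)
    X=q+u*(d*c+.015*s-d); X[2]=.109+.015*c-d*s
    k=np.linalg.inv(p["pose"])@np.r_[X,1]; print(f,"crop px",3*(p["cx"]-p["fx"]*k[0]/k[2]-180),3*(p["cy"]+p["fy"]*k[1]/k[2]-60))
E
```

```text
0.691 0.691 r 3.43 [-0.0135 -5.8816 -0.4223] Frad -1.9 13.5 12.94
0.648 0.648 r 3.32 [ 1.4558 -5.0376 -2.5165] Frad -4.1 13.1 13.4
0.604 0.603 r 3.07 [ 2.536  -1.6398 -0.98  ] Frad -2.8 12.9 13.86
0.56 0.559 r 2.9 [ 2.0078  1.1601 -0.5508] Frad -1.3 13.2 14.32
0.516 0.515 r 2.82 [ 3.3911  4.5212 -0.5674] Frad -1.3 13.3 14.78
0.473 0.471 r 2.74 [ 5.2211  3.2242 -0.8735] Frad -3.2 13.1 15.23
0.473 0.471 r 2.55 [2.0958 4.6295 0.5401] Frad 0.4 13.2 15.48
0.4707563075712368 [2.6417 5.0034 0.9478] 29.99724179506302 0.13427844894137408 16.0833
0.43 crop px 121.24200734212081 286.6939015865362
0.4727 crop px 123.63118888524176 275.66746775618407
0.51 crop px 126.00619854375026 265.39091505207807
```

View pics/t5c.png

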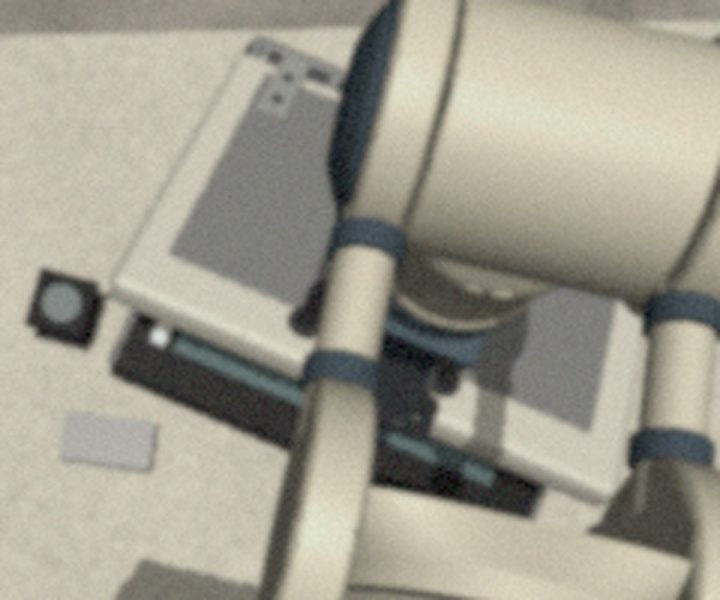

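The cover corner is at about (115,278), matching the predicted row 276 for 0.473 rad. The bystanders haven't moved.

```bash
python3 -c "
from bench import ctrl
ctrl.sleep(.5);print(ctrl.current_tool_pos(),ctrl.current_t());print(ctrl.sign_off())"
```

```text
[ 0.59295757 -0.09316306  0.26692574] 16.6333
the job is handed in; nothing more can be done
None
```

I raised the cover gently to 0.734 rad, about 10° past balance, then eased it back; the gripper now holds it still by the handle at about 0.471 rad, about 5° below balance. The job was handed in at 16.6 s, with the loupe and hinge cap unmoved in the last view, where the arm hid the jar and screwdriver.

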